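Load the mould shaker and hold its palm button

ROBOT

A 7-joint arm with a two-finger parallel gripper is mounted at the origin on the work surface. World frame = base frame: x ahead of the robot, y to its left, z up, the work surface at z = 0. Lengths are in m, angles in rad, forces in N, time in s.
With the tool pointing down it reaches from about 0.35 to 0.9 m from the base axis. Payload 8.1 kg.
Tool frame: the origin (TCP) lies at the very end of the fingers, on their centre line; the grasp point (between the pads) lies 19 mm behind it (arm.tcp_to_grasp is the z of the grasp point in the tool frame, in m); z points along the fingers, y is the line along which they close (so a half turn about z gives the same grasp; the last joint's range is limited). The gripper opens to 92 mm and grips with 3 to 60 N. Pads are 19 mm wide; open, the fingers measure 130 mm over their backs; the gripper's body (75 mm by 190 mm) begins 47 mm behind the grasp point.
Start: joints at [-1.35, 0.434, 0.025, 1.573, -0.012, 1.134, -0.075], TCP at [0.199, 0.593, 0.227] pointing down, gripper open.
Joint ranges: [-2.62, 2.62], [-0.44, 2.09], [-1.27, 1.32], [0.08, 2.57], [-1.32, 4.46], [0.12, 2], [-2.74, 2.74]. Speed limits (rad/s): [2.22, 2.22, 3.01, 3.01, 3.14, 3.14, 3.14].

INTERFACE

Orientations are given as a rotation vector (axis times angle).
In Python, from cell import readout, vision, sign_off, arm gives the robot as it stands. The module is installed in compiled form; this text tells all that it offers.
- The arm moves only by the shell command python3 -m creep 'ROWS' [FORCE]. ROWS is JSON, a list of rows, each a list of 5 numbers: the shift along the tool's x, y, z in units of 4 cm (1.0 is 4 cm), then the turn about the tool's z in units of 4 degrees (1.0 is 4 degrees), then the opening, from 0 (shut) to 1 (fully open). A call has 1 to 12 rows; each row shifts and turns the commanded pose from where the row before left it, along the tool's axes as they then stand; what a row does not reach is not made up. A row lasts 1/8 s, in which the tool goes at most 62.5 mm and 10.7 degrees, less where a joint would pass 70% of its speed; a pose out of reach is approached as far as the arm can. A call with a number of a shift or a turn outside -1 to 1 is refused whole. A call with a gripper value outside its range is refused whole. The fingers move at their own pace and stop on an object; FORCE is the grip in N (left out, the last holds). Time passes only in rows, so rows that do not move let the fingers close. It gives the time, the measured TCP pose, the force, the opening and the grip force at its end, in the units of the state.
- readout.observe(): the state, without advancing time (a new reading comes with each control period).
- vision.get_image(name): name is "side" or "top" or "wrist"; returns a dict with "pixels" (480x640x3 uint8, blue, green, red), "z_map" (480x640 float32, m along the optical axis (not along the pixel's ray), 0 where there is no reading), "camera_matrix" (3x3 intrinsics, pixels), "k1" (the pictures are not rectified: a ray, as slopes to the right and down, at radius r is drawn at 1 + k1 r^2 times it, then the intrinsics apply), "position" and "rotation" of the camera in the world. Camera axes: x right, y up, looking along -z (the intrinsics and any distortion apply to the point x, -y, -z); pixel columns grow to the right and rows downward; lengths in m; the calibration is good to about 2 mm. A picture is of the moment at which its call begins.
- sign_off(): hands the job in; it is judged then, once.
The state is a dict: "clock": time; "joints": joint angles; "dq": joint speeds; "joint_efforts": joint torques, N m; "position": TCP position; "ee_rot": TCP orientation; "force": force on the tool from outside, world axes, zero at the start; "ft_torque": the same for the moment, N m; "width": opening from 0.0 (shut) to 1.0 (fully open); "gripper_force": force on a finger pad.
Only numpy, scipy, OpenCV 4.12 (cv2) and the standard library are available. Lean on these libraries where they do the work, as an engineer would, in place of code of your own. Each camera call takes 0.05 s, during which the arm holds its last target. There are 200 camera calls.

TASK

Load the bench shaker: pick up the loose round plaster mould and the loose square one and set them gently (no dropping) upright on the floor of the shaker's tray, packed in a row with the long mould that already stands there, and leave the cup, the tub and the brush alone. Then press the black palm button down until its top is flush with the top of the metal guard ring around it, about half of its travel and not to the bottom, and keep holding it there: the shaker runs only while it is held, so the program finishes while still pressing.

Things in the scene. Friction and masses are not known exactly. Their poses are not given: they have to be found in the camera images.
- tray_floor (a point): centre of the inner floor of the shaker's open steel tray, 49 mm above the table; x axis along the tray, z up. Inside the tray measures 218 mm (x) by 64 mm (y); walls 5 mm thick rise 25 mm above the floor. The grey shaker under it is 240 x 88 mm and fixed to the table. Its side and yaw vary; the palm button stands on the other side
- long_center (a point): centre of the long plaster mould that already stands in the tray, near the tray's +x end: block 78 (x) x 56 (y) x 62 mm (z), loose, 0.3 kg, its x along the tray. It may stay where it is
- round_center (a point): centre (half-way up) of the loose round plaster mould: upright cylinder, 58 mm diameter, 66 mm high, black rubber bands, about 0.2 kg, standing on the table; z up
- square_center (a point): centre (half-way up) of the loose square plaster mould: block 66 (x) x 56 (y) x 74 mm (z), black rubber bands, about 0.3 kg, standing on the table; z up. It goes into the tray with its 66 mm side along the tray, its 56 mm side across; gripped over the 56 mm (its y), the fingers stand clear above the tray walls. With all three moulds in the row about 11 to 15 mm of the tray's length is left over
- palm_box: fixed grey box of the palm button, 110 x 110 x 28 mm, with the upright metal guard ring (82 mm outside, 68 mm inside diameter, 60 mm high above the table) at its middle; origin at the centre of its underside
- ring_top (a point): centre of the guard ring's upper edge, 60 mm above the table: the button's top must be level with this
- head_top (a point): centre of the top of the black palm button, a flat disc 54 mm in diameter (flat over the middle 50 mm) and 14 mm thick; released it stands 16 mm above the ring's top edge
- palm_head (a joint): travel of the palm button in m, downwards: 0 released, 0.016 flush with the ring's top, 0.030 at the bottom. It springs back: about 3 N to start moving it, 9 N at flush, 14 N at the bottom
- brush_cup: bystander: white cup with brushes, to the right, 72 mm wide, 95 mm high without the brushes; origin under its centre
- tub: bystander: clear plastic tub, 110 mm wide, 45 mm high; origin under its centre
- brush: bystander: a brush lying on the table to the left; origin under its middle, handle to its own -x
Not all that is in view belongs to the job. Leave any brown or green look-alike of the part that bears round_center alone.

How it is judged:
By the outcome, as a careful person would: the job done as asked, in the order asked, and still so for the second after the job is handed in, while the arm keeps its last pose, push and grip.
It also fails if it takes over 67 s, if anything falls off the work surface, if the arm or the gripper's body presses on something with over 40 N, if the wrist force passes 120 N, or if a joint passes its speed limit or range.

## Working session

There is one attempt and no reset: what is moved stays moved. The work goes in short steps, Python scripts to look and compute and a shell command to move; the robot and the scene stay as the last step left them, time stands still between calls to the robot, and variables do not carry over. Pictures are saved under pics/ and viewed, at most 13 in all, crops included, and the job is handed in when it is done.

```bash
mkdir -p pics; cat > h.py <<'E'
import numpy as np,cv2
from cell import readout,vision,arm
from scipy.spatial.transform import Rotation as R
def get(n):
    d=vision.get_image(n); np.savez(f'/tmp/{n}.npz',**{k:np.asarray(v) for k,v in d.items()}); return d
def ld(n): return dict(np.load(f'/tmp/{n}.npz'))
def rot(d):
    r=np.asarray(d['rotation']); return r if r.shape==(3,3) else R.from_rotvec(r).as_matrix()
def ray(d,u,v):
    K=np.asarray(d['camera_matrix']);k=float(d['k1'])
    p=cv2.undistortPoints(np.array([[[u,v]]],float),K,np.array([0,0,0,0,0.]))[0,0]
    q=p.copy()
    for _ in range(30): q=p/(1+k*(q@q))
    return rot(d)@np.array([q[0],-q[1],-1.]),np.asarray(d['position'])
def onz(d,u,v,z):
    w,c=ray(d,u,v); return c+w*(z-c[2])/w[2]
def dep(d,u,v):
    w,c=ray(d,u,v); return c+w*float(d['z_map'][int(round(v)),int(round(u))])
def cloud(d):
    K=np.asarray(d['camera_matrix']);k=float(d['k1'])
    v,u=np.mgrid[0:480,0:640]
    p=np.stack([(u-K[0,2])/K[0,0],(v-K[1,2])/K[1,1]],-1);q=p.copy()
    for _ in range(30): q=p/(1+k*(q**2).sum(-1,keepdims=True))
    w=np.concatenate([q[...,:1],-q[...,1:],-np.ones_like(q[...,:1])],-1)@rot(d).T
    P=np.asarray(d['position'])+w*d['z_map'][...,None]; P[d['z_map']<=0]=np.nan
    return P
E
python3 - <<'E'
from h import *
for n in('top','side','wrist'):
    d=get(n); cv2.imwrite(f'pics/{n}0.png',d['pixels']); print(n,np.round(d['position'],3),np.round(rot(d),3).tolist(),d['k1'],d['camera_matrix'][0][0])
s=readout.observe();print(s, arm.tcp_to_grasp)
E
```

```text
top [0.36  0.009 1.297] [[-0.028, 0.984, -0.178], [-1.0, -0.027, 0.011], [0.006, 0.178, 0.984]] -0.11012865297832058 562.4622382998091
side [ 0.413 -0.711  0.616] [[0.97, 0.127, -0.205], [-0.241, 0.563, -0.791], [0.015, 0.817, 0.577]] -0.07819772327044094 454.97593066184385
wrist [0.122 0.618 0.384] [[0.319, -0.904, -0.285], [0.948, 0.304, 0.097], [-0.001, -0.301, 0.954]] -0.04225982582610114 360.2841280782127
{'clock': 0.15, 'joints': array([-1.34963405,  0.43507245,  0.02498153,  1.57384793, -0.01163324,
        1.13398437, -0.07510615]), 'dq': array([-0.00076066, -0.00296293,  0.00083473, -0.00437605,  0.00060229,
        0.00063694, -0.00047765]), 'joint_efforts': array([ 3.19125225e-03, -6.68252635e+01,  9.86630134e-01, -3.14692032e+01,
       -6.04135450e-02,  3.94157600e-02,  8.03026774e-05]), 'position': array([0.1987551 , 0.59217053, 0.22613494]), 'ee_rot': array([-5.06476332e-01, -3.10038766e+00,  1.82500126e-03]), 'force': array([-0.85528178,  0.22968875,  0.17439302]), 'ft_torque': array([ 0.02094193, -0.00282556,  0.00863683]), 'gripper_force': 0.0, 'width': 1.0053815131623565} -0.0188
```

View pics/top0.png

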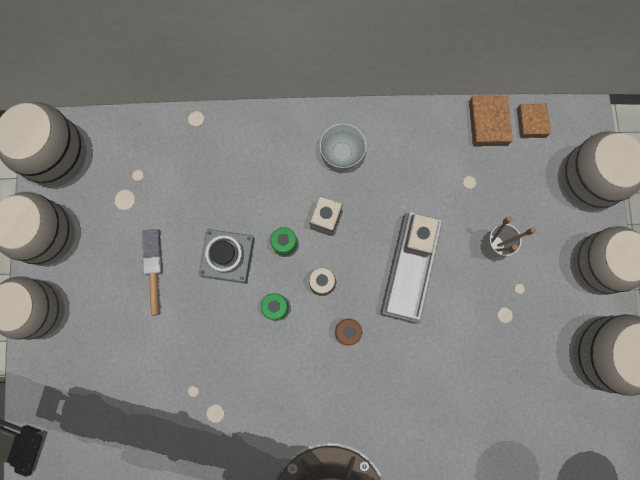

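View pics/side0.png

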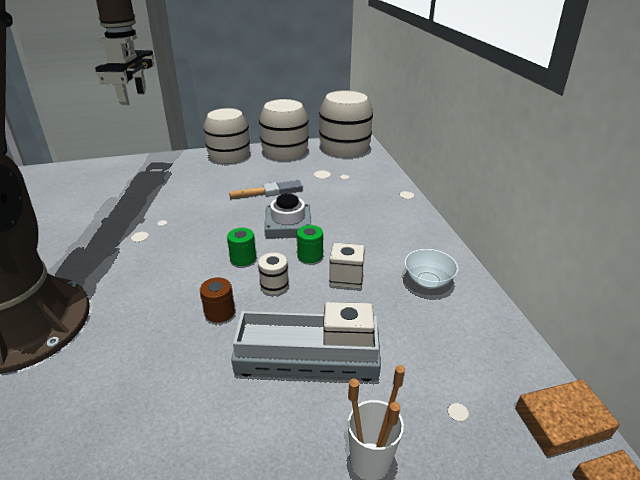

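The top view shows the round white mould at (322,281), the square one at (326,216), the tray at about (412,267) with the long mould at (422,235), and the button at (222,252). The green and brown look-alikes are at (284,240), (274,306) and (348,331). The side view agrees: round mould (273,272), square (347,265), long (348,322).

```bash
cat > seg.py <<'E'
from h import *
def top(d,P,c,rad,z0,z1):
    m=(np.hypot(P[...,0]-c[0],P[...,1]-c[1])<rad)&(P[...,2]>z0)&(P[...,2]<z1)
    m=cv2.morphologyEx(m.astype(np.uint8),cv2.MORPH_OPEN,np.ones((3,3)))>0
    q=P[m]; 
    if len(q)<20: return None
    (c2,s,a)=cv2.minAreaRect((q[:,:2]*1000).astype(np.float32))
    return dict(n=len(q),z=np.round(np.median(q[:,2])*1000,1),rectc=np.round(c2,1),size=np.round(s,1),ang=round(a,1),mean=np.round(q[:,:2].mean(0)*1000,1))
E
python3 - <<'E'
from seg import *
pts=dict(top=dict(round=(322,281),sq=(326,216),long=(422,235),head=(222,252)),side=dict(round=(273,260),sq=(347,250),long=(348,314),head=(287,202)))
for n in pts:
    d=ld(n);P=cloud(d)
    for k,(u,v) in pts[n].items():
        p=dep(d,u,v); t=top(d,P,p,.06,p[2]-.008,p[2]+.008); print(n,k,np.round(p*1000,1),t)
d=ld('top')
for u,v in[(404,213),(441,216),(383,317),(419,321)]: print('tray corner top @.074',np.round(onz(d,u,v,.074)*1000,1))
d=ld('side')
for u,v in[(240,314),(379,317),(233,358),(380,358)]: print('side',np.round(onz(d,u,v,.074)*1000,1))
P=cloud(ld('top'));print('floor',np.round(P[290,405]*1000,1),np.round(P[300,403]*1000,1))
print(np.round(P[240:310:6,395:440:5,2]*1000).astype(object))
E
```

```text
top round [485.5  -1.3  63.7] {'n': 520, 'z': np.float64(66.9), 'rectc': array([ 4.866e+02, -3.000e-01]), 'size': array([55.1, 55.8]), 'ang': 89.4, 'mean': array([ 4.864e+02, -3.000e-01])}
top sq [628.4 -14.1  78. ] {'n': 696, 'z': np.float64(75.0), 'rectc': array([636.6, -13.8]), 'size': array([56.2, 66.1]), 'ang': 69.1, 'mean': array([636.1, -13.8])}
top long [ 573.3 -218.6  113.4] {'n': 879, 'z': np.float64(112.2), 'rectc': array([ 577.8, -221.3]), 'size': array([55.1, 78.5]), 'ang': 74.1, 'mean': array([ 577.5, -220.6])}
top head [553.5 216.5  79.5] {'n': 441, 'z': np.float64(76.5), 'rectc': array([553.2, 218.4]), 'size': array([51.5, 52. ]), 'ang': 88.6, 'mean': array([553.4, 217.6])}
side round [486.7   1.3  66.7] {'n': 466, 'z': np.float64(66.0), 'rectc': array([484.6,   1. ]), 'size': array([57. , 56.4]), 'ang': 41.2, 'mean': array([484.3,  -2.2])}
side sq [635.4  -7.7  73.4] {'n': 628, 'z': np.float64(73.8), 'rectc': array([633.9, -11.6]), 'size': array([58.6, 65.9]), 'ang': 70.0, 'mean': array([632.5, -16.9])}
side long [ 574.9 -220.3  111.3] {'n': 1347, 'z': np.float64(110
[... 495 characters left out ...]
 [ 635.7 -202.7   74. ]
side [ 390.8 -236.1   74. ]
side [ 608.3 -286.6   74. ]
floor [ 461.6 -185.6   48.9] [ 439.4 -179.8   50.1]
[[1.0 43.0 74.0 110.0 118.0 112.0 112.0 111.0 72.0]
 [3.0 44.0 70.0 113.0 116.0 115.0 114.0 111.0 72.0]
 [25.0 65.0 50.0 64.0 78.0 92.0 110.0 109.0 1.0]
 [45.0 77.0 50.0 53.0 54.0 52.0 54.0 70.0 7.0]
 [48.0 52.0 47.0 52.0 51.0 50.0 50.0 72.0 7.0]
 [48.0 54.0 48.0 54.0 49.0 53.0 50.0 77.0 2.0]
 [74.0 53.0 46.0 50.0 48.0 nan 57.0 2.0 1.0]
 [77.0 50.0 54.0 51.0 50.0 50.0 74.0 6.0 5.0]
 [46.0 44.0 53.0 49.0 52.0 52.0 76.0 -4.0 1.0]
 [48.0 50.0 51.0 52.0 45.0 46.0 43.0 4.0 1.0]
 [50.0 47.0 50.0 52.0 50.0 63.0 4.0 3.0 3.0]
 [49.0 49.0 49.0 51.0 55.0 77.0 2.0 5.0 3.0]]
```

```bash
cat > go.py <<'E'
from h import *
def go(x,y,z,line):  # line: direction (deg) of closing axis; prints turn units and shift units in tool axes after the turn
    s=readout.observe();M=R.from_rotvec(s['ee_rot']).as_matrix();ty=M[:,1]
    a=np.degrees(np.arctan2(ty[1],ty[0]));dlt=(line-a+90)%180-90
    t=-dlt if M[2,2]<0 else dlt
    M2=M@R.from_rotvec([0,0,np.radians(t)]).as_matrix()
    sh=M2.T@(np.array([x,y,z])-s['position'])/.04
    print('clk',round(s['clock'],2),'pos',np.round(s['position']*1000,1),'toolz',np.round(M[:,2],3),'line',round(a,1),'| turn',round(t/4,2),'shift',np.round(sh,2),'F',np.round(s['force'],1),'w',round(s['width']*92,1),'q7',round(s['joints'][6],2))
E
cat > tray.py <<'E'
from h import *
def tray(d,lo=.068,hi=.08):
    P=cloud(d);m=(P[...,2]>lo)&(P[...,2]<hi)&(abs(P[...,0]-.51)<.14)&(P[...,1]<-.11)&(P[...,1]>-.30)
    n,l,st,_=cv2.connectedComponentsWithStats(m.astype(np.uint8),connectivity=8)
    m=l==1+np.argmax(st[1:,4]);q=P[m][:,:2]*1000
    c,s,a=cv2.minAreaRect(q.astype(np.float32));print('tray',np.round(c,1),np.round(s,1),round(a,1),len(q))
E
python3 - <<'E'
from go import *; from tray import *
for n in('top','side'): tray(ld(n))
go(.486,0,.2,74)
E
```

```text
tray [ 513.7 -204.9] [ 73.5 228.1] 74.0 634
tray [ 512.1 -203. ] [ 78.4 227.7] 73.8 1551
clk 0.15 pos [198.8 592.2 226.1] toolz [-0.    -0.001 -1.   ] line 71.4 | turn -0.64 shift [-10.98 -12.25   0.67] F [-0.9  0.2  0.2] w 92.5 q7 -0.08
```

```bash
python3 -m creep '[[-0.9,-1,0,-0.6,1],[-0.9,-1,0,0,1],[-0.9,-1,0,0,1],[-0.9,-1,0,0,1],[-0.9,-1,0,0,1],[-0.9,-1,0,0,1],[-0.9,-1,0,0,1],[-0.9,-1,0,0,1],[-0.9,-1,0.1,0,1],[-0.9,-1,0.2,0,1],[-0.9,-1,0.2,0,1],[-0.9,-1,0.2,0,1]]' 20
python3 - <<'E'
from go import *
go(.486,0,.2,74)
d=get('wrist');cv2.imwrite('pics/w1.png',d['pixels'])
E
```

```text
clock: 1.65
position: [0.4787, 0.0088, 0.1986]
ee_rot: [0.441, 3.11, 0.0]
force: [0.4, 0.4, 0.2]
width: 1.0
gripper_force: 0.0
clk 1.65 pos [478.7   8.8 198.6] toolz [ 0.  0. -1.] line 73.9 | turn -0.03 shift [-0.24 -0.16 -0.04] F [0.4 0.4 0.2] w 92.0 q7 1.28
```

View pics/w1.png

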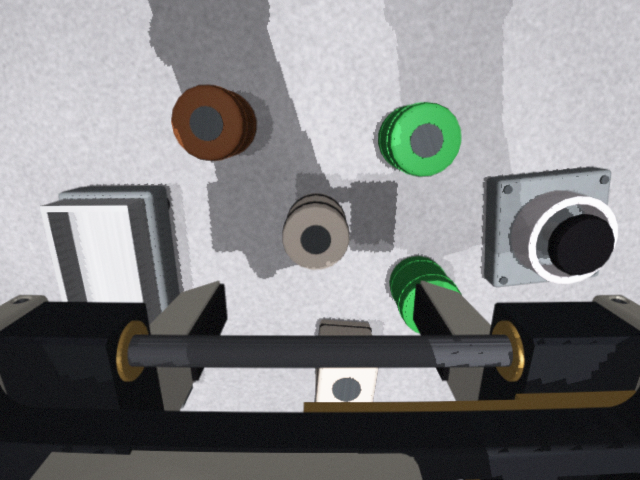

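The wrist view shows the round mould's top disc centred at about (316,239), between the fingers. The brown one is at (207,123), the green ones at (425,140) and (425,285), the square mould at (346,385) and the button at (580,245).

```bash
python3 - <<'E'
from go import *; from seg import *
d=ld('wrist');print(np.round(onz(d,316,239,.066)*1000,1)); P=cloud(d)
print(top(d,P,(.486,0),.045,.060,.072)); print(top(d,P,(.553,.217),.05,.070,.084))
go(.4855,0,.033,74)
E
```

```text
[487.8   3.4  66. ]
{'n': 3384, 'z': np.float64(65.4), 'rectc': array([486.8,   2.7]), 'size': array([56.8, 55.8]), 'ang': 74.0, 'mean': array([485.9,   3.2])}
{'n': 2911, 'z': np.float64(75.6), 'rectc': array([554.2, 219.7]), 'size': array([52.3, 51.7]), 'ang': 88.9, 'mean': array([553.1, 218.3])}
clk 1.7 pos [480.7   1.4 198.1] toolz [ 0.002 -0.004 -1.   ] line 73.5 | turn -0.13 shift [-0.11  0.01  4.13] F [ 2.8 -6.6  1. ] w 92.1 q7 1.28
```

```bash
python3 -m creep '[[-0.1,0,0,0,1],[0,0,0,0,1],[0,0,0.8,0,1],[0,0,1,0,1],[0,0,1,0,1],[0,0,0.5,0,1]]' 
python3 - <<'E'
from go import *; go(.486,.001,.033,74)
E
```

```text
clock: 2.45
position: [0.4806, 0.0111, 0.0651]
ee_rot: [-0.437, -3.109, -0.0]
force: [0.6, -0.1, 1.1]
width: 1.001
gripper_force: 0.0
clk 2.45 pos [480.6  11.1  65.1] toolz [-0.002  0.    -1.   ] line 74.0 | turn 0.0 shift [-0.2  -0.21  0.8 ] F [ 0.6 -0.1  1.1] w 92.1 q7 1.39
```

```bash
python3 -m creep '[[-0.2,-0.22,0,0,1],[0,0,0.4,0,1],[0,0,0.4,0,1],[0,0,0,0,1]]' 
python3 - <<'E'
from go import *; go(.486,.001,.033,74)
E
```

```text
clock: 2.95
position: [0.4875, -0.0013, 0.0352]
ee_rot: [-0.441, -3.11, -0.0]
force: [0.5, -0.2, 0.2]
width: 0.998
gripper_force: 0.0
clk 2.95 pos [487.5  -1.3  35.2] toolz [-0.  0. -1.] line 73.9 | turn -0.03 shift [0.05 0.05 0.05] F [ 0.5 -0.2  0.2] w 91.8 q7 1.44
```

```bash
python3 -m creep '[[0,0,0,0,0.5],[0,0,0,0,0.5],[0,0,0,0,0.5],[0,0,0,0,0.5],[0,0,-0.3,0,0.5],[0,0,-0.8,0,0.5],[0,0,-1,0,0.5],[0,0,-0.9,0,0.5],[0,0,0,0,0.5],[0,0,0,0,0.5]]' 20
python3 - <<'E'
from go import *; go(.508,-.203,.16,74)
E
```

```text
clock: 4.2
position: [0.4866, -0.0015, 0.1544]
ee_rot: [-0.441, -3.11, 0.0]
force: [0.5, -0.3, -3.1]
width: 0.629
gripper_force: 20.0
clk 4.2 pos [486.6  -1.5 154.4] toolz [-0.001  0.    -1.   ] line 73.8 | turn -0.04 shift [-1.9  -4.7  -0.14] F [ 0.5 -0.3 -3.1] w 57.9 q7 1.34
```

```bash
python3 -m creep '[[-0.2,-0.5,0,0,0.5],[-0.35,-0.9,0,0,0.5],[-0.4,-0.9,0,0,0.5],[-0.4,-0.9,0,0,0.5],[-0.4,-0.9,0,0,0.5],[-0.2,-0.6,0,0,0.5],[0,0,0,0,0.5],[0,0,0,0,0.5],[0,0,0,0,0.5]]'
python3 - <<'E'
from go import *; from tray import *; from seg import *
go(.5102,-.2032,.16,74)
d=get('wrist');cv2.imwrite('pics/w2.png',d['pixels']); tray(d)
d=get('top');tray(d)
E
```

```text
clock: 5.32
position: [0.5097, -0.2024, 0.1542]
ee_rot: [-0.439, -3.11, -0.001]
force: [0.7, 0.2, -2.5]
width: 0.628
gripper_force: 20.0
clk 5.33 pos [ 509.7 -202.4  154.2] toolz [-0.001  0.001 -1.   ] line 73.9 | turn -0.02 shift [-0.02 -0.02 -0.15] F [ 0.7  0.2 -2.5] w 57.8 q7 1.78
tray [ 464.9 -187.8] [ 74.7 124.5] 73.8 4098
tray [ 456.  -154.5] [101.   30.1] 0.8 147
```

View pics/w2.png

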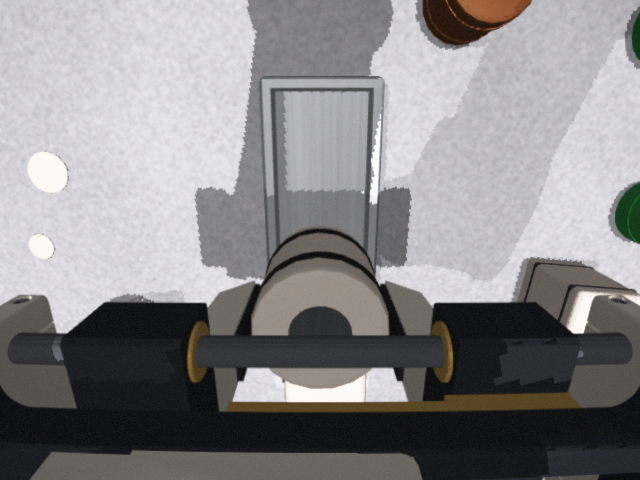

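The wrist view shows the tray's near end wall at row 77, with the tray edges at columns 262 and 382. The held round mould's top disc is centred at about (320,325), and the long mould's edge shows below it at row 390.

```bash
python3 - <<'E'
from h import *
d=ld('wrist');u=np.array([.961,-.276]);n=np.array([.276,.961]);c=np.array([.5134,-.206])
P=cloud(d)
def un(p):q=np.asarray(p)[:2]-c;return np.round([q@u*1000,q@n*1000],1)
print('mould top',un(onz(d,320,325,.185)),'near end outer',un(onz(d,322,77,.074)))
m=(abs(P[...,2]-.185)<.006)&(np.arange(480)[:,None]<335)&(np.hypot(P[...,0]-.51,P[...,1]+.2)<.04)
q=P[m];print(len(q),np.median(q[:,2]));
uu=(q[:,:2]-c)@u*1000;nn=(q[:,:2]-c)@n*1000;print('mould u min',np.percentile(uu,1),'n',np.percentile(nn,[1,99]))
s=readout.observe();print('tcp',un(s['position']))
m=(P[...,2]>.103)&(P[...,2]<.12)&(np.arange(480)[:,None]>385)&(np.arange(480)[:,None]<402)&(abs(np.arange(640)-325)<35)
q=P[m];print('long',len(q)); 
if len(q): print(np.percentile((q[:,:2]-c)@u*1000,[2,50]))
E
```

```text
mould top [-9.8  2.9] near end outer [-114.7    4.4]
9028 0.1844282515003796
mould u min -33.61345799764653 n [-31.44439662  41.10377719]
tcp [-4.3  2.2]
long 1012
[81.98541878 88.67019605]
```

```bash
python3 -m creep '[[-0.04,0,0.4,0,0.5],[0,0,0.5,0,0.5],[0,0,0,0,0.5],[0,0,0,0,0.5],[0,0,0,0,0.5],[0,0,0,0,0.5]]'
python3 - <<'E'
from go import *
go(.5102,-.2032,.09,74)
d=get('wrist');cv2.imwrite('pics/w3.png',cv2.resize(d['pixels'][60:360,150:500],None,fx=2,fy=2))
d=get('side');cv2.imwrite('pics/s3.png',cv2.resize(d['pixels'][200:400,200:420],None,fx=3,fy=3))
E
```

```text
clock: 6.18
position: [0.5118, -0.2043, 0.1192]
ee_rot: [0.441, 3.109, -0.0]
force: [0.5, -0.7, -1.9]
width: 0.626
gripper_force: 20.0
clk 6.17 pos [ 511.8 -204.3  119.2] toolz [ 0.001 -0.    -1.   ] line 73.8 | turn -0.04 shift [0.05 0.02 0.73] F [ 0.5 -0.7 -1.9] w 57.6 q7 1.81
```

View pics/w3.png

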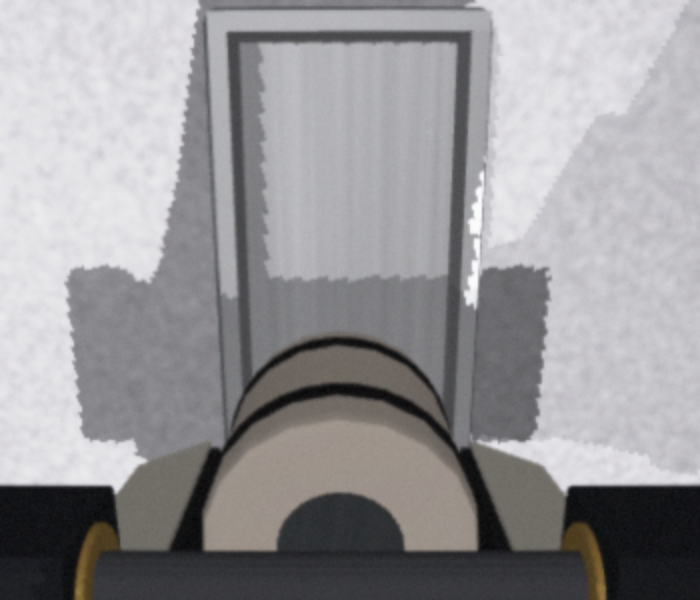

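View pics/s3.png

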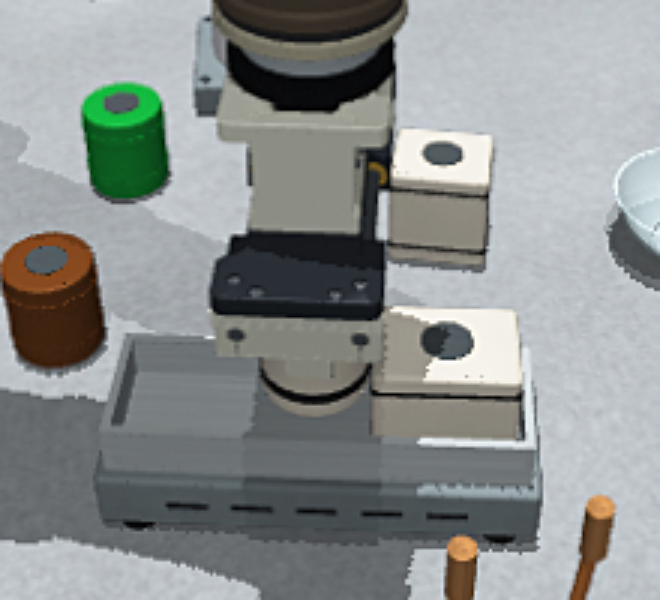

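The wrist crop shows the held mould on column 340, while the tray's centre is on column 348, so the mould is about 2.5 mm off toward −y. The side crop shows the mould's right edge (col 371) about 1 mm short of the long mould's edge (col 373). I'll correct by +2 mm in tool y and +1 mm in tool x, then lower.

```bash
python3 -m creep '[[0.03,0.055,0,0,0.5],[0,0,0,0,0.5],[0,0,0.25,0,0.5],[0,0,0.25,0,0.5],[0,0,0,0,0.5],[0,0,0,0,0.5]]'
python3 - <<'E'
from go import *
go(.511,-.2025,.0845,74)
d=get('wrist');cv2.imwrite('pics/w4.png',cv2.resize(d['pixels'][60:360,150:500],None,fx=2,fy=2))
E
```

```text
clock: 7.02
position: [0.5108, -0.2018, 0.0986]
ee_rot: [-0.442, -3.11, 0.0]
force: [0.5, -0.4, -2.7]
width: 0.626
gripper_force: 20.0
clk 7.03 pos [ 510.8 -201.8   98.6] toolz [-0.  0. -1.] line 73.8 | turn -0.04 shift [-0.01 -0.02  0.35] F [ 0.5 -0.4 -2.7] w 57.6 q7 1.82
```

View pics/w4.png

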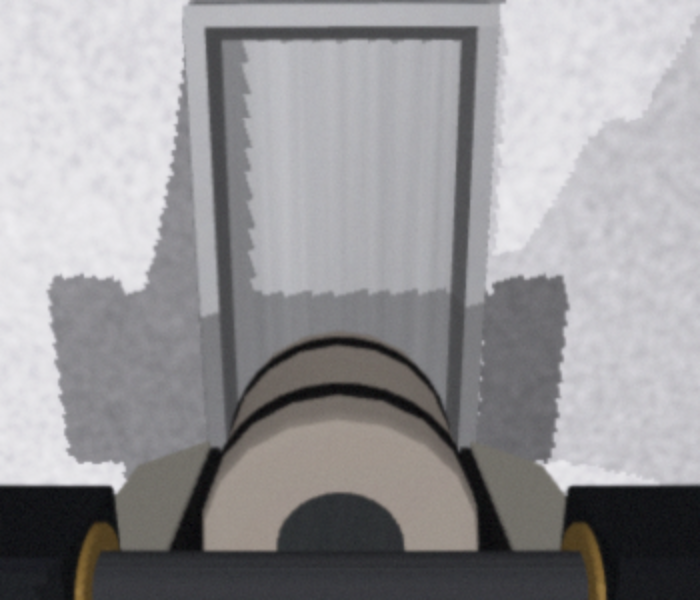

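The mould at column 340 now sits on the tray's centre line (walls at columns 208 and 473). Next, lower gently to the floor.

```bash
python3 -m creep '[[0,0,0.12,0,0.5],[0,0,0.1,0,0.5],[0,0,0.08,0,0.5],[0,0,0.02,0,0.5],[0,0,0,0,0.5],[0,0,0,0,0.5]]'
python3 - <<'E'
from go import *
go(.511,-.2025,.0845,74)
E
```

```text
clock: 7.82
position: [0.511, -0.2018, 0.086]
ee_rot: [0.441, 3.11, 0.0]
force: [0.5, 0.4, -2.4]
width: 0.629
gripper_force: 20.0
clk 7.83 pos [ 511.  -201.8   86. ] toolz [ 0. -0. -1.] line 73.8 | turn -0.04 shift [-0.01 -0.02  0.04] F [ 0.5  0.4 -2.4] w 57.8 q7 1.83
```

```bash
python3 -m creep '[[0,0,0.03,0,0.5],[0,0,0,0,0.5],[0,0,0,0,0.5]]'; python3 -m creep '[[0,0,0.02,0,0.5],[0,0,0,0,0.5],[0,0,0,0,0.5]]'
```

```text
clock: 8.2
position: [0.5109, -0.2017, 0.0847]
ee_rot: [0.441, 3.11, 0.0]
force: [0.2, -0.4, -1.8]
width: 0.629
gripper_force: 20.0
clock: 8.57
position: [0.511, -0.2018, 0.0842]
ee_rot: [0.442, 3.11, 0.0]
force: [-1.7, 0.0, 4.2]
width: 0.627
gripper_force: 20.0
```

```bash
python3 -m creep '[[0,0,0,0,0.75],[0,0,0,0,0.75],[0,0,0,0,0.75],[0,0,-0.3,0,0.8],[0,0,-0.8,0,1],[0,0,-1,0,1],[0,0,-0.6,0,1],[0,0,0,0,1]]'
python3 - <<'E'
from go import *
go(.6355,-.0135,.17,69.5)
E
```

```text
clock: 9.57
position: [0.5121, -0.2023, 0.1945]
ee_rot: [0.441, 3.106, -0.0]
force: [0.1, 0.2, -0.8]
width: 0.995
gripper_force: 0.0
clk 9.57 pos [ 512.1 -202.3  194.5] toolz [ 0.004 -0.001 -1.   ] line 73.8 | turn 1.08 shift [-1.23  5.5   0.62] F [ 0.1  0.2 -0.8] w 91.6 q7 1.76
```

```bash
python3 -m creep '[[-0.1,0.6,0,0.6,1],[-0.2,0.9,0,0.5,1],[-0.2,0.9,0,0,1],[-0.2,0.9,0.1,0,1],[-0.2,0.9,0.2,0,1],[-0.2,0.9,0.2,0,1],[-0.1,0.4,0.1,0,1],[0,0,0,0,1],[0,0,0,0,1]]'
python3 - <<'E'
from go import *; from seg import *
go(.6355,-.0135,.045,69.5)
for n in('wrist','top','side'):
    d=get(n);P=cloud(d);print(n,top(d,P,(.6355,-.0135),.06,.067,.081))
    print(' round',top(d,P,(.511,-.202),.04,.109,.122));print(' long',top(d,P,(.578,-.221),.06,.104,.118))
cv2.imwrite('pics/w5.png',ld('wrist')['pixels'])
E
```

```text
clock: 10.7
position: [0.6297, -0.0132, 0.1682]
ee_rot: [-0.564, -3.091, 0.002]
force: [-0.3, 0.6, 0.0]
width: 1.001
gripper_force: 0.0
clk 10.7 pos [629.7 -13.2 168.2] toolz [-0.    -0.001 -1.   ] line 69.3 | turn -0.04 shift [-0.14  0.05  3.08] F [-0.3  0.6  0. ] w 92.1 q7 1.35
wrist {'n': 6195, 'z': np.float64(73.4), 'rectc': array([636.9, -10.3]), 'size': array([56.2, 65.4]), 'ang': 68.6, 'mean': array([634.8,  -9.7])}
 round {'n': 994, 'z': np.float64(112.5), 'rectc': array([ 529.9, -185.4]), 'size': array([13.2, 59.2]), 'ang': 53.3, 'mean': array([ 526.9, -183. ])}
 long {'n': 3382, 'z': np.float64(110.2), 'rectc': array([ 559.4, -200.4]), 'size': array([40.7, 67. ]), 'ang': 69.1, 'mean': array([ 564.6, -198.6])}
top None
 round {'n': 586, 'z': np.float64(116.1), 'rectc': array([ 513.8, -206.8]), 'size': array([56.1, 66.6]), 'ang': 54.8, 'mean': array([ 511.2, -203.5])}
 long {'n': 931, 'z': np.float64(112.2), 'rectc': array([ 568.8, -218.9]), 'size': array([55.2, 97.7]), 'ang': 74.2, 'mean': array([ 574.8, -219.6])}
side {'n': 603, 'z': np.float64(73.8), 'rectc': array([633.7, -12.6]), 'size': array([58.3, 65.3]), 'ang': 69.4, 'mean': array([632.7, -15.9])}
 round {'n': 904, 'z': np.float64(114.8), 'rectc': array([ 514.2, -204.4]), 'size': array([55.7, 72.2]), 'ang': 79.1, 'mean': array([ 510.7, -206.3])}
 long {'n': 1491, 'z': np.float64(111.0), 'rectc': array([ 566.8, -217.1]), 'size': array([58.9, 96. ]), 'ang': 72.7, 'mean': array([ 569.5, -221.9])}
```

View pics/w5.png

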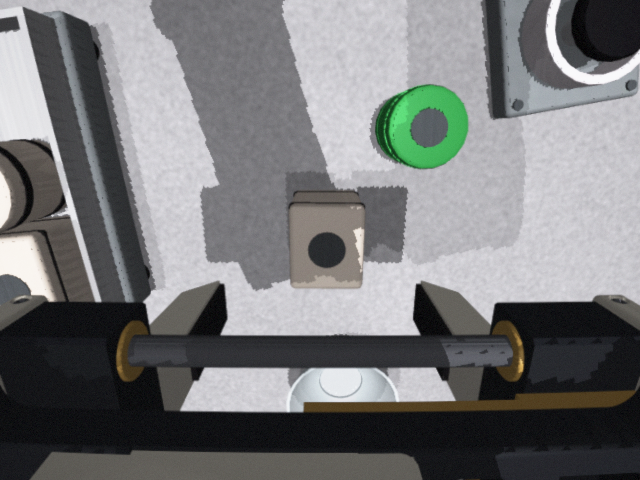

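The wrist view shows the square mould's top spanning (290–363, 205–288), aligned with the fingers. The round mould is seated against the long one in the tray at far left.

```bash
python3 -m creep '[[-0.12,0.06,0.3,0,1],[0,0,0.8,0,1],[0,0,0.8,0,1],[0,0,0,0,1],[0,0,0,0,1]]'
python3 - <<'E'
from go import *
go(.6355,-.012,.04,69.2)
E
```

```text
clock: 11.48
position: [0.6363, -0.0108, 0.0927]
ee_rot: [0.561, 3.09, 0.0]
force: [-0.1, 0.1, -0.4]
width: 1.003
gripper_force: 0.0
clk 11.47 pos [636.3 -10.8  92.7] toolz [ 0.001 -0.    -1.   ] line 69.4 | turn 0.06 shift [ 0.01 -0.03  1.32] F [-0.1  0.1 -0.4] w 92.2 q7 1.39
```

```bash
python3 -m creep '[[0,-0.02,0.6,0,1],[0,0,0.6,0,1],[0,0,0.1,0,1],[0,0,0,0,1],[0,0,0,0,0.5],[0,0,0,0,0.5],[0,0,0,0,0.5],[0,0,0,0,0.5],[0,0,0,0,0.5]]' 25
python3 - <<'E'
from go import *
go(.447,-.186,.17,74)
E
```

```text
clock: 12.6
position: [0.6355, -0.011, 0.0401]
ee_rot: [0.56, 3.091, 0.001]
force: [-0.8, 0.2, 2.1]
width: 0.61
gripper_force: 25.0
clk 12.6 pos [635.5 -11.   40.1] toolz [ 0.  0. -1.] line 69.5 | turn -1.14 shift [ 3.32 -5.5  -3.25] F [-0.8  0.2  2.1] w 56.1 q7 1.41
```

```bash
python3 -m creep '[[0,0,-0.3,0,0.5],[0,0,-0.8,0,0.5],[0,0,-0.9,0,0.5],[0,0,-1,0,0.5],[0,0,-0.8,-0.5,0.5],[0,0,0,-0.6,0.5],[0.2,-0.4,0,0,0.5],[0.5,-0.8,0,0,0.5],[0.5,-0.9,0,0,0.5],[0.6,-0.9,0,0,0.5],[0.5,-0.9,0,0,0.5],[0.5,-0.8,0,0,0.5]]'
python3 - <<'E'
from go import *
go(.4466,-.1833,.15,74)
E
```

```text
clock: 14.1
position: [0.4721, -0.1621, 0.1904]
ee_rot: [-0.444, -3.107, 0.0]
force: [1.5, -0.5, -3.3]
width: 0.613
gripper_force: 25.0
clk 14.1 pos [ 472.1 -162.1  190.4] toolz [-0.003  0.    -1.   ] line 73.7 | turn -0.07 shift [ 0.46 -0.68  1.01] F [ 1.5 -0.5 -3.3] w 56.4 q7 1.67
```

```bash
python3 -m creep '[[0.4,-0.55,0,-0.05,0.5],[0,0,0.4,0,0.5],[0,0,0.3,0,0.5],[0,0,0,0,0.5],[0,0,0,0,0.5],[0,0,0,0,0.5]]'
python3 - <<'E'
from go import *
go(.4466,-.1833,.132,74)
E
```

```text
clock: 14.85
position: [0.4544, -0.1773, 0.1642]
ee_rot: [0.435, 3.111, -0.0]
force: [-0.2, -1.2, -3.5]
width: 0.612
gripper_force: 25.0
clk 14.85 pos [ 454.4 -177.3  164.2] toolz [ 0.001 -0.    -1.   ] line 74.1 | turn 0.02 shift [ 0.15 -0.2   0.81] F [-0.2 -1.2 -3.5] w 56.3 q7 1.74
```

```bash
python3 -m creep '[[0.15,-0.2,0,0,0.5],[0,0,0.4,0,0.5],[0,0,0.4,0,0.5],[0,0,0,0,0.5],[0,0,0,0,0.5],[0,0,0,0,0.5]]'
python3 - <<'E'
from go import *
go(.4466,-.1833,.09,74)
a=cv2.resize(get('wrist')['pixels'][60:360,150:500],None,fx=1.14,fy=1.14);b=cv2.resize(get('side')['pixels'][250:400,200:400],None,fx=2,fy=2)
b=cv2.resize(b,(400,a.shape[0]));cv2.imwrite('pics/w6.png',np.hstack([a,b]))
E
```

```text
clock: 15.6
position: [0.4464, -0.1836, 0.1326]
ee_rot: [0.436, 3.11, -0.0]
force: [0.4, -0.7, -4.7]
width: 0.613
gripper_force: 25.0
clk 15.6 pos [ 446.4 -183.6  132.6] toolz [ 0.001 -0.    -1.   ] line 74.0 | turn 0.01 shift [-0.    0.01  1.07] F [ 0.4 -0.7 -4.7] w 56.4 q7 1.78
```

View pics/w6.png

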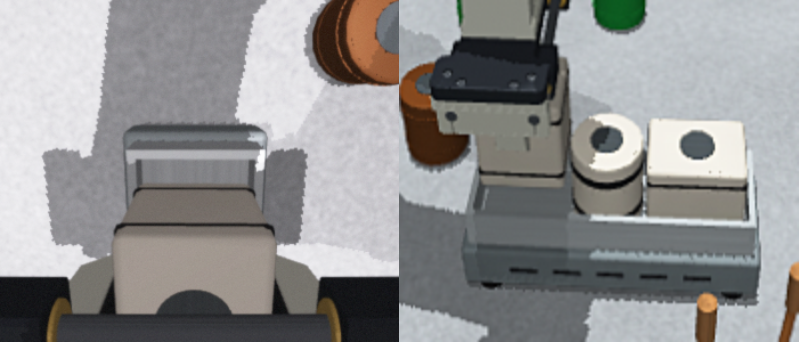

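The wrist half shows the square mould centred across the tray (both at about column 196), with clearance to the near wall at row 150. The side half shows the square's right edge (col 568) about 3 mm short of the round mould (col 572). Lowering.

```bash
python3 -m creep '[[0,0,0.3,0,0.5],[0,0,0.3,0,0.5],[0,0,0.2,0,0.5],[0,0,0.1,0,0.5],[0,0,0.06,0,0.5],[0,0,0,0,0.5],[0,0,0,0,0.5]]'
python3 - <<'E'
from go import *
go(.4466,-.1833,.0892,74)
E
```

```text
clock: 16.58
position: [0.4462, -0.1834, 0.0937]
ee_rot: [0.436, 3.111, -0.0]
force: [-0.0, -1.0, -3.0]
width: 0.608
gripper_force: 25.0
clk 16.57 pos [ 446.2 -183.4   93.7] toolz [ 0. -0. -1.] line 74.0 | turn 0.01 shift [-0.01  0.01  0.11] F [-0. -1. -3.] w 56.0 q7 1.82
```

```bash
python3 -m creep '[[0,0,0.07,0,0.5],[0,0,0,0,0.5],[0,0,0,0,0.5]]'; python3 -m creep '[[0,0,0.03,0,0.5],[0,0,0,0,0.5],[0,0,0,0,0.5]]'; python3 -m creep '[[0,0,0.015,0,0.5],[0,0,0,0,0.5],[0,0,0,0,0.5]]'
```

```text
clock: 16.95
position: [0.4461, -0.1834, 0.0907]
ee_rot: [0.436, 3.111, 0.0]
force: [-0.1, -0.8, -3.0]
width: 0.608
gripper_force: 25.0
clock: 17.32
position: [0.446, -0.1833, 0.0895]
ee_rot: [-0.436, -3.111, -0.0]
force: [0.3, -0.3, -2.2]
width: 0.611
gripper_force: 25.0
clock: 17.7
position: [0.4461, -0.1834, 0.089]
ee_rot: [0.436, 3.111, 0.0]
force: [-0.3, -0.2, 0.4]
width: 0.607
gripper_force: 25.0
```

```bash
python3 -m creep '[[0,0,0.01,0,0.5],[0,0,0,0,0.5],[0,0,0,0,0.75],[0,0,0,0,0.75],[0,0,0,0,0.75],[0,0,-0.3,0,0.8],[0,0,-0.8,0,0.9],[0,0,-1,0,0.9],[0,0,-0.6,0,0.9],[0,0,0,0,0.5]]'
python3 - <<'E'
from go import *
go(.5525,.217,.17,74)
E
```

```text
clock: 18.95
position: [0.4472, -0.1838, 0.1988]
ee_rot: [0.436, 3.107, -0.0]
force: [0.1, 0.8, -1.1]
width: 0.829
gripper_force: 0.0
clk 18.95 pos [ 447.2 -183.8  198.8] toolz [ 0.004 -0.001 -1.   ] line 74.0 | turn 0.01 shift [ 0.24 10.36  0.72] F [ 0.1  0.8 -1.1] w 76.2 q7 1.72
```

```bash
python3 -m creep '[[0,0.6,0,0,0],[0,0.9,0,0,0],[0,1,0,0,0],[0.05,1,0,0,0],[0.05,1,0,0,0],[0.05,1,0,0,0],[0.05,1,0,0,0],[0,1,0,0,0],[0,1,0,0,0],[0,1,0,0,0],[0,0.7,0.2,0,0],[0,0,0.2,0,0]]'
python3 - <<'E'
from go import *; from seg import *
d=get('top');P=cloud(d)
for k,a in dict(round=((.511,-.202),.027,.107,.123),sq=((.446,-.183),.045,.1195,.14),long=((.578,-.221),.06,.104,.1135)).items(): print(k,top(d,P,*a))
cv2.imwrite('pics/t7.png',cv2.resize(d['pixels'][190:340,330:490],None,fx=4,fy=4))
go(.5525,.217,.1,74)
E
```

```text
clock: 20.45
position: [0.5501, 0.2133, 0.179]
ee_rot: [-0.431, -3.111, 0.0]
force: [-0.7, -0.8, -0.4]
width: 0.006
gripper_force: 0.0
round {'n': 497, 'z': np.float64(116.2), 'rectc': array([ 511. , -201.7]), 'size': array([51.2, 52.6]), 'ang': 86.8, 'mean': array([ 510.7, -201.9])}
sq {'n': 758, 'z': np.float64(124.2), 'rectc': array([ 447.1, -186.3]), 'size': array([54.3, 66. ]), 'ang': 73.9, 'mean': array([ 446.7, -186.3])}
long {'n': 254, 'z': np.float64(111.2), 'rectc': array([ 578.4, -220.6]), 'size': array([54.1, 78.8]), 'ang': 73.3, 'mean': array([ 577.6, -218.9])}
clk 20.5 pos [549.5 211.  178. ] toolz [-0.003 -0.002 -1.   ] line 74.1 | turn 0.03 shift [-0.03  0.17  1.95] F [-0.7 -0.9 -0.4] w 0.4 q7 0.98
```

View pics/t7.png

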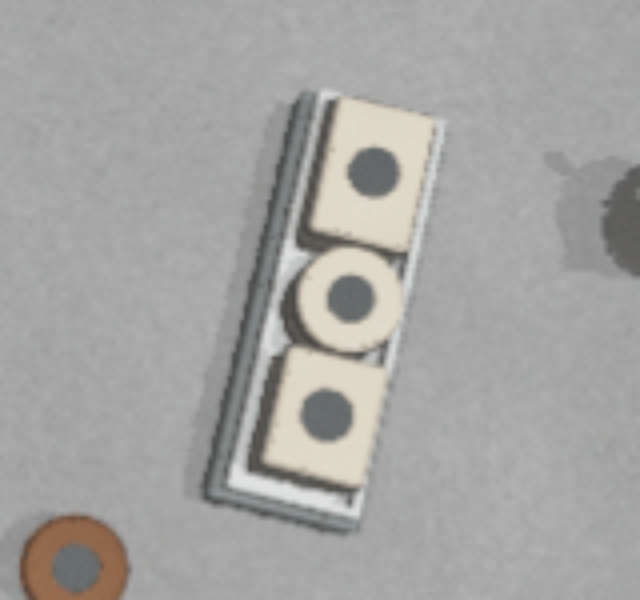

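All three moulds stand in the row in the tray: long (373,172), round (351,298) and square (327,413) in the crop, with tiny gaps. Now the button.

```bash
python3 -m creep '[[-0.03,0.05,0,0,0],[0,0,0.6,0,0],[0,0,0.8,0,0],[0,0,0.6,0,0],[0,0,0.1,0,0],[0,0,0,0,0],[0,0,0,0,0],[0,0,0,0,0]]'
python3 - <<'E'
from go import *
go(.5525,.2175,.078,74)
E
```

```text
clock: 21.5
position: [0.5527, 0.2128, 0.0975]
ee_rot: [0.436, 3.11, 0.001]
force: [0.8, 0.1, 0.5]
width: 0.003
gripper_force: 0.0
clk 21.5 pos [552.7 212.8  97.5] toolz [ 0.001  0.001 -1.   ] line 74.0 | turn 0.01 shift [0.04 0.11 0.49] F [0.8 0.1 0.5] w 0.3 q7 1.01
```

```bash
python3 -m creep '[[0.04,0.1,0.2,0,0],[0,0,0.2,0,0],[0,0,0.05,0,0],[0,0,0,0,0],[0,0,0,0,0]]'; for i in 1; do :; done; python3 -m creep '[[0,0,0.05,0,0],[0,0,0,0,0],[0,0,0,0,0]]'; python3 -m creep '[[0,0,0.05,0,0],[0,0,0,0,0],[0,0,0,0,0]]'; python3 -m creep '[[0,0,0.05,0,0],[0,0,0,0,0],[0,0,0,0,0]]'
```

```text
clock: 22.12
position: [0.5519, 0.2169, 0.0786]
ee_rot: [0.436, 3.111, 0.0]
force: [0.5, -0.9, 0.1]
width: 0.004
gripper_force: 0.0
clock: 22.5
position: [0.5518, 0.217, 0.0765]
ee_rot: [-0.436, -3.111, -0.0]
force: [0.4, -0.5, -0.5]
width: 0.007
gripper_force: 0.0
clock: 22.88
position: [0.5519, 0.217, 0.0747]
ee_rot: [0.436, 3.111, 0.0]
force: [-0.7, -0.7, 3.5]
width: 0.002
gripper_force: 1.8
clock: 23.25
position: [0.5518, 0.217, 0.0726]
ee_rot: [0.436, 3.111, 0.0]
force: [-0.8, -0.9, 4.0]
width: 0.006
gripper_force: 2.2
```

```bash
python3 -m creep '[[0,0,0.1,0,0],[0,0,0.1,0,0],[0,0,0.06,0,0],[0,0,0.02,0,0],[0,0,0,0,0],[0,0,0,0,0],[0,0,0,0,0],[0,0,0,0,0]]'
```

```text
clock: 24.25
position: [0.5519, 0.217, 0.0617]
ee_rot: [0.436, 3.111, 0.001]
force: [-2.0, 0.6, 7.9]
width: 0.007
gripper_force: 4.0
```

```bash
python3 -m creep '[[0,0,0.045,0,0],[0,0,0,0,0],[0,0,0,0,0],[0,0,0,0,0],[0,0,0,0,0],[0,0,0,0,0]]'
python3 - <<'E'
from go import *
go(.5525,.2175,.06,74)
d=get('side');P=cloud(d);
q=P[190:235,255:325].reshape(-1,3);r=np.hypot(q[:,0]-.552,q[:,1]-.217)
print('ring z',np.nanmedian(q[(r>.034)&(r<.041)&(q[:,2]>.05)][:,2]),'head z',np.nanmedian(q[(r<.026)&(q[:,2]>.04)&(q[:,2]<.08)][:,2]))
cv2.imwrite('pics/s8.png',cv2.resize(d['pixels'][165:245,235:345],None,fx=6,fy=6,interpolation=cv2.INTER_CUBIC))
E
```

```text
clock: 25.0
position: [0.5519, 0.2171, 0.06]
ee_rot: [0.436, 3.111, 0.001]
force: [-2.6, -2.2, 9.2]
width: 0.005
gripper_force: 4.4
clk 25.0 pos [551.9 217.1  60. ] toolz [ 0.  0. -1.] line 74.0 | turn 0.01 shift [-0.01  0.01 -0.  ] F [-2.6 -2.2  9.2] w 0.5 q7 1.02
ring z 0.05741759014681658 head z 0.05974026853425163
```

View pics/s8.png

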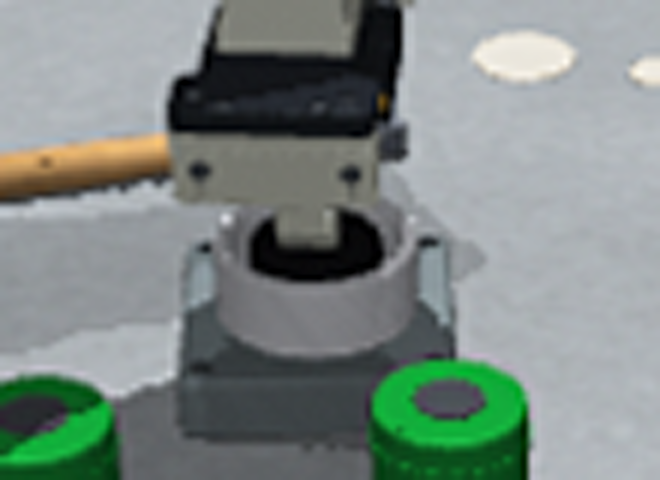

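The side crop shows the fingers pressing the black disc at about (315,250), level with the ring's rim. The TCP is at z = 60.0 mm with 9.2 N, which is the force expected at flush.

```bash
python3 -c "
from cell import sign_off
print(sign_off())"
```

```text
the job is handed in; nothing more can be done
None
```

Job handed in at about 25 s of the 67 s allowed: the round and square moulds stand in the tray in a row with the long one (gaps about 2–3 mm), and the arm is holding the palm button flush with the ring at z = 60.0 mm and 9.2 N; `sign_off()` gave no verdict.

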